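# Refit the drip grille under its sprung clips

### The arm

A 6-joint arm with a two-finger parallel gripper is mounted at the origin on the work surface. World frame = base frame: x ahead of the robot, y to its left, z up, the work surface at z = 0. Lengths are in m, angles in degrees, forces in N, time in s.
With the tool pointing down it reaches from about 0.4 to 0.825 m from the base axis. Payload 7 kg.
Tool frame: the origin (TCP) lies at the very end of the fingers, on their centre line; the grasp point (between the pads) lies 19 mm behind it (ctrl.hold_point_z is the distance from the TCP to the grasp point, in m); z points along the fingers, y is the line along which they close (so a half turn about z gives the same grasp; the last joint's range is limited). The gripper opens to 88 mm and grips with 3 to 60 N. Pads are 19 mm wide; open, the fingers measure 130 mm over their backs; the gripper's body (78 mm by 193 mm) begins 47 mm behind the grasp point.
Start: joints at [84.918, 20.546, 0.682, 0, -70.136, -16.507], TCP at [0.248, 0.628, 0.227] pointing down, gripper open.
Joint ranges: [-176.03, 176.03], [-82.01, 121.73], [-58.28, 71.71], [-173.87, 95.51], [-174.79, -0.11], [-173.66, 173.66]. Speed limits (degrees/s): [136.94, 136.94, 172.46, 180, 180, 180].

### API

Orientations are given as [roll, pitch, yaw] about the fixed x, y, z axes, in that order (R = Rz(yaw) Ry(pitch) Rx(roll)).
In Python, from plant import sensors, viewer, workorder, ctrl gives the robot as it stands.
- The arm moves only by the shell command python3 -m pendant 'ROWS'. ROWS is JSON, a list of rows, each a list of 3 entries, a list of its own where there are three numbers: the opening, from -1 (shut) to 1 (fully open), so that 0 is half open, then the shift along the tool's x, y, z in m, then the turn, a rotation vector about the tool's x, y, z in degrees. A call has 1 to 10 rows; each row is the pose to reach, as a shift and turn from the pose commanded when the call began, along the tool's axes at that moment; what a row does not reach only later rows make up. A row lasts 1/12 s, in which the tool goes at most 41.7 mm and 7.16 degrees, less where a joint would pass 70% of its speed; a pose out of reach is approached as far as the arm can. A call with a gripper value outside its range is refused whole. The fingers move at their own pace and stop on an object; the grip force is fixed at half the most. Time passes only in rows, so rows that repeat a pose let the fingers close. It gives the time, the measured TCP pose, the force, the opening and the grip force at its end, in the units of the state.
- sensors.get_obs(): the state, without advancing time (a new reading comes with each control period).
- viewer.snapshot(name): name is "scene" or "top"; returns the picture (384x512x3 uint8, red, green, blue); there is no depth.
- viewer.camera_params(name): a dict with "fx", "fy", "cx", "cy" (pixels), "dist" ([k1, k2, p1, p2, k3] as OpenCV has them; the pictures are not rectified), "extrinsics" (4x4, takes a point from world to camera coordinates). Camera axes: x right, y up, looking along -z (the intrinsics and any distortion apply to the point x, -y, -z); pixel columns grow to the right and rows downward; lengths in m; the calibration is good to about 2 mm. A picture is of the moment at which its call begins. camera_params takes no time and is no camera call.
- workorder.close_job(): hands the job in; it is judged then, once.
The state is a dict: "clock": time; "joint_pos": joint angles; "qvel": joint speeds; "tau": joint torques, N m; "tool_pos": TCP position; "orientation": TCP orientation; "force": force on the tool from outside, world axes, zero at the start; "moment": the same for the moment, N m; "opening": finger opening in m; "gripper_force": force on a finger pad.
Only numpy, scipy, OpenCV 4.12 (cv2) and the standard library are available. Lean on these libraries where they do the work, as an engineer would, in place of code of your own. Each camera call takes 0.05 s, during which the arm holds its last target. There are 200 camera calls.

### The job

The beer lines are clean, so refit the drip tray's grille: lift it by its black grip, lay it flat on the tray's ledges between the side guides with its rolled edge just short of the two orange-tipped spring clips, then slide it back under them until it is fully home against the back stop and both clips have ridden up over the rolled edge and snapped down on to the plate. Push gently, feeling for the clips and the stop, so that no clip is bent and the tray takes no hard shove. Let go, and leave the other things on the counter where they are.

Things in the scene. Friction and masses are not known exactly. Their poses are not given: they have to be found in the camera images.
- grille: The loose drip grille: a slotted aluminium plate 150 mm long (x) by 120 mm wide (y) by 4 mm thick, about 0.17 kg, with a black grip on its front edge and a rolled rear edge. Starts lying flat on the counter. Origin: centre of its underside. x runs from the grip to the rolled edge, z up; front edge at x = -75 mm, rear end at +75 mm.
- grille_grip (a point): Centre of the grille's black moulded grip; grasp here. The grip is 10 mm thick along x, 40 mm wide along y and 30 mm tall, of which 15 mm is above this point. The plate's top is 15 mm and its underside 19 mm below this point, its front edge 12 mm ahead (-x). At x = -63 mm in the grille's frame, same axes.
- grille_rim (a point): Middle of the axis of the grille's rolled rear edge, a round bead 8 mm in diameter along y over the full width: its bottom is level with the plate's underside, its top stands 4 mm above the plate. 134 mm along x from the grip point and 15 mm lower; same axes.
- tray: Stainless drip tray fixed to the counter, 131 mm wide, 35 mm high. Origin on the counter, on its centre line; x runs from its front sill (front at -80, back at -74 mm) to its back (+133 mm), z up. The sill and a ledge along each side, all 22 mm above the counter, carry the grille; the front is open, the grille slides in over the sill towards +x.
- tray_guides (a point): On the tray's centre line, above its origin, at the height of the ledges (22 mm); tray axes. Upright side guides, 125 mm apart inside (2.5 mm slack to each side of the grille), rise 6 mm above the ledges and then flare outward for 7 mm more.
- runners: Pair of slotted runners on the tray's ledges, fixed; origin at x = +100 mm in the tray's frame, 22 mm up, tray axes. They carry the clip rail: clamped by two brass screws, it holds the rubber back stop and the two spring clips. The rail's setting differs each time and is not measured: grille_rim is home somewhere between x = +56 and +86 mm in the tray's frame. Find it by feel.
- clip_left (a joint): How far the left spring clip (tray y = +36 mm, 16 mm wide) is lifted (rad), 0 at rest. It hinges 29 mm behind (+x) the axis of the seated rolled edge, 11 mm above the ledges. Its upturned orange tip is 36 mm ahead of that axis, 15 mm above the ledges; the strip slopes down from it to a fold 8 mm ahead of the axis, 2.5 mm above the ledges.
- clip_right (a joint): The same for the right clip (tray y = -36 mm). The rolled edge lifts the clips to about 0.14, then they snap down to about 0.04 on the plate and draw it the last few mm towards the stop. The push builds up to about 12 N over some 12 mm, falls away at the snap, and rises steeply at the stop, 6 to 10 mm further on. A clip lifted beyond 0.3 is bent.
- pint_glass: An empty clear pint glass, 86 mm across the rim, 145 mm tall; origin at the centre of its underside. To be left alone.
- jigger: A small steel hourglass spirit measure, 45 mm across, 74 mm tall; origin at the centre of its underside. To be left alone.
- shaker: A steel cocktail shaker tin, 88 mm across the rim, 165 mm tall; origin at the centre of its underside. To be left alone.
- funnel: A white plastic funnel standing mouth down, 106 mm across, 115 mm tall; origin at the centre of its underside. To be left alone.
- cleaner: A white bottle of line cleaner with a red cap, 68 mm across, 160 mm tall; origin at the centre of its underside. To be left alone.
- spanner: A 180 mm tap spanner lying flat; origin at the middle of its length, on the counter. To be left alone.
- brush: A 200 mm hand brush lying flat; origin at the middle of its length, on the counter. To be left alone.

How it is judged:
By the outcome, as a careful person would: the job done as asked, in the order asked, and still so for the second after the job is handed in, with the robot touching nothing.
It also fails if it takes over 61 s, if anything falls off the work surface, if the arm or the gripper's body presses on something with over 40 N, if the wrist force passes 120 N, or if a joint passes its speed limit or range.

## Working session

There is one attempt and no reset: what is moved stays moved. The work goes in short steps, Python scripts to look and compute and a shell command to move; the robot and the scene stay as the last step left them, time stands still between calls to the robot, and variables do not carry over. Pictures are saved under pics/ and viewed, at most 10 in all, crops included, and the job is handed in when it is done.

```bash
mkdir -p pics; ls
python3 - <<'E'
from plant import sensors, viewer, ctrl
import cv2
for n in("scene","top"):
    im=viewer.snapshot(n); cv2.imwrite(f"pics/{n}0.png",im[:,:,::-1]); p=viewer.camera_params(n); print(n,p)
o=sensors.get_obs();print(o['tool_pos'],o['orientation'],o['opening'],o['force'],o['clock'],ctrl.hold_point_z)
E
```

```text
pics
scene {'fx': 413.8129310939884, 'fy': 413.8129310939884, 'cx': 255.2623807573184, 'cy': 189.18182105922668, 'dist': array([-0.09736458,  0.        ,  0.        ,  0.        ,  0.        ]), 'extrinsics': array([[-0.16453137,  0.98631281, -0.01079182,  0.04542209],
       [-0.86168913, -0.13840067,  0.4881978 ,  0.53636989],
       [ 0.48002215,  0.08962304,  0.87266629, -1.66834037],
       [ 0.        ,  0.        ,  0.        ,  1.        ]])}
top {'fx': 468.7637810320718, 'fy': 468.7637810320718, 'cx': 258.73319971695395, 'cy': 186.05619585925922, 'dist': array([-0.06177858,  0.        ,  0.        ,  0.        ,  0.        ]), 'extrinsics': array([[-0.02806368, -0.99948279, -0.01570307,  0.07632141],
       [ 0.984398  , -0.03036314,  0.17331665, -0.64638943],
       [-0.1737038 , -0.01059417,  0.98474096, -1.44641208],
       [ 0.        ,  0.        ,  0.        ,  1.        ]])}
[0.2482151  0.62724051 0.22570318] [ 1.79913622e+02 -7.36122314e-03 -2.15955574e+01] 0.087628718554199 [ 0.278865    0.12982676 -0.1244936 ] 0.1 0.0188
```

View pics/top0.png

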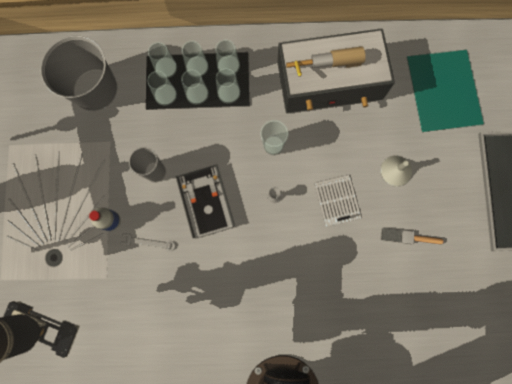

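View pics/scene0.png

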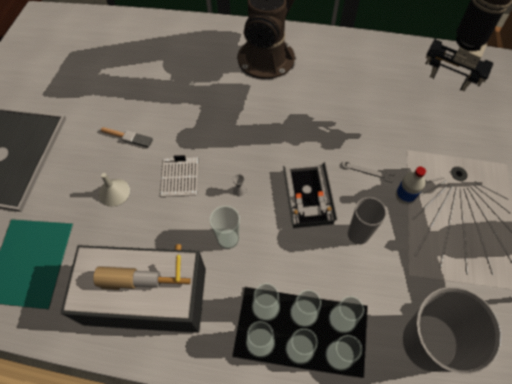

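The top view shows the grille at about (338,200) with its grip at (346,218). The tray is at about (205,202), open toward the robot, with its clips at about (185,185) and (220,180). Next I'll zoom in on both views.

Run:
```python
import cv2, numpy as np
t=cv2.imread("pics/top0.png"); s=cv2.imread("pics/scene0.png")
def c(i,x,y,w,h,f): return cv2.resize(i[y:y+h,x:x+w],None,fx=f,fy=f,interpolation=cv2.INTER_CUBIC)
cv2.imwrite("pics/c1.png",np.hstack([c(t,170,160,75,85,5.3333)[:450],c(t,310,160,75,85,5.3333)[:450]]))
cv2.imwrite("pics/c2.png",np.hstack([c(s,275,155,75,80,5.3333),c(s,145,140,75,80,5.3333)]))
```

```text
(no output)
```

View pics/c1.png

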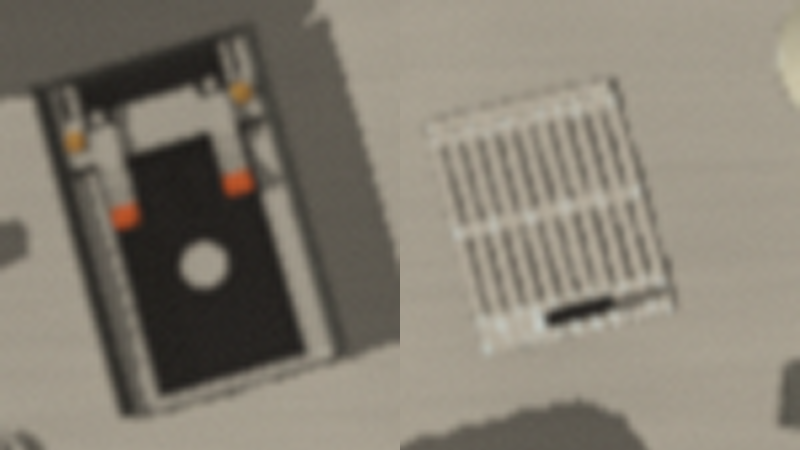

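View pics/c2.png

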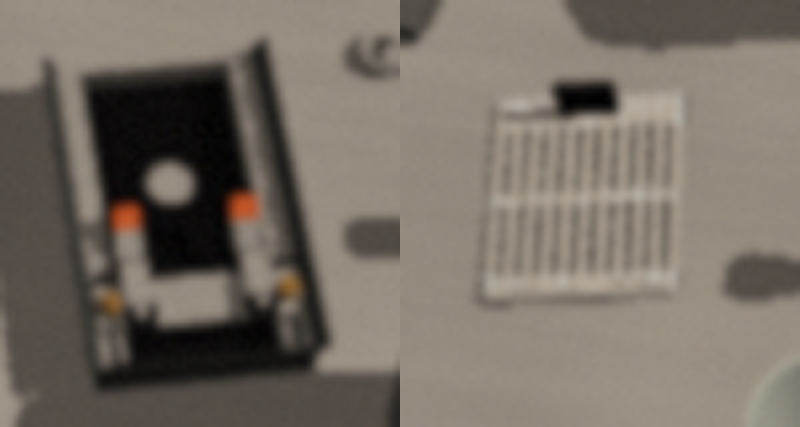

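The zoomed crops show the orange tips at top px ≈(193.4,200.7) and (214.6,194.1), with the drain hole at (208,209.5). The sill's inner edge runs about (200,234)–(227,226). The grille's corners are at about (316,184), (350,175), (361,217) and (326,225). Its yaw is close to the tray's, with the grip toward the robot.

```bash
cat > h.py <<'E'
import cv2, numpy as np
from plant import viewer
P={n:viewer.camera_params(n) for n in("scene","top")}
def ray(n,px):
    p=P[n];K=np.array([[p['fx'],0,p['cx']],[0,p['fy'],p['cy']],[0,0,1]])
    u=cv2.undistortPoints(np.array(px,float).reshape(-1,1,2),K,p['dist']).reshape(-1,2)
    E=p['extrinsics'];R,t=E[:3,:3],E[:3,3]
    d=np.c_[u[:,0],-u[:,1],-np.ones(len(u))]@R
    return -R.T@t,d
def onz(n,px,z):
    c,d=ray(n,px); return c+d*((z-c[2])/d[:,2])[:,None]
def tri(pt,ps):
    A=np.zeros((3,3));b=np.zeros(3)
    for n,p in(("top",pt),("scene",ps)):
        c,d=ray(n,p);d=d[0]/np.linalg.norm(d);M=np.eye(3)-np.outer(d,d);A+=M;b+=M@c
    return np.linalg.solve(A,b)
def blobs(mask,w,box,amin):
    x,y,W,H=box;m=np.zeros(mask.shape,np.uint8);m[y:y+H,x:x+W]=mask[y:y+H,x:x+W]
    k,l,st,_=cv2.connectedComponentsWithStats(m.astype(np.uint8))
    o=[]
    for i in range(1,k):
        if st[i,4]>=amin:
            yy,xx=np.nonzero(l==i);ww=w[yy,xx];o.append((np.average(xx,weights=ww),np.average(yy,weights=ww),st[i,4]))
    return sorted(o)
def orange(im,box):
    f=im.astype(float);w=np.clip(f[:,:,2]-f[:,:,1]-35,0,None)
    return blobs(w>15,w,box,4)
E
python3 - <<'E'
from h import *
t=cv2.imread("pics/top0.png"); s=cv2.imread("pics/scene0.png")
bt=(170,160,75,85);bs=(275,155,75,80)
ot,os_=orange(t,bt),orange(s,bs);print(ot,os_)
# orange tips: top left-to-right = y+ to y-, scene reversed
if len(ot)>=2 and len(os_)>=2:
    a=[o for o in ot if o[2]]; print("tips z=.037 top",onz("top",[o[:2] for o in ot],.037),"scene",onz("scene",[o[:2] for o in os_],.037))
def edges(im,y0,y1,cx,axis_sign=None):
    g=cv2.GaussianBlur(im,(0,0),.6).max(2).astype(float);L=[];R=[]
    for y in range(y0,y1):
        for side,out in((-1,L),(1,R)):
            x=cx(y)
            while 0<x<511 and g[y,int(x+side)]<85: x+=side
            x=int(x);a,b=g[y,x],g[y,x+side]
            out.append((x+side*(85-a)/(b-a),y))
    return np.array(L),np.array(R)
def rep(n,L,R,z):
    for k,e in(("L",L),("R",R)):
        w=onz(n,e,z)[:,:2];v=cv2.fitLine(w.astype(np.float32),cv2.DIST_HUBER,0,.001,.001).ravel()
        if v[0]<0:v[:2]*=-1
        print(n,k,"yaw",np.degrees(np.arctan2(v[1],v[0])),"pt",v[2:])
rep("top",*edges(t,219,227,lambda y:205+(y-205)*.25+3),.022)
rep("scene",*edges(s,173,181,lambda y:304),.022)
# sill inner edge corners by hand
print("sill",onz("top",[(170+158/5.333,160+395/5.333),(170+305/5.333,160+350/5.333)],.022),onz("scene",[(275+83/5.333,155+78/5.333),(275+228/5.333,155+68/5.333)],.022))
# outer rim of guides at z=.035 (front ends)
# grille
m=(t.max(2)>0)
g=t.astype(float)
gc=[(428,120),(612,75),(672,308),(486,352)]
print("grille top z.004",onz("top",[(310+(u-400)/5.333,160+v/5.333) for u,v in gc],.004))
gc=[(495,97),(684,92),(676,290),(482,297)]
print("grille scene z.004",onz("scene",[(145+(u-400)/5.333,140+v/5.333) for u,v in gc],.004))
for n,im,b in(("top",t,(330,205,36,20)),("scene",s,(165,150,40,20))):
    f=im.max(2).astype(float);w=np.clip(70-f,0,None);o=blobs(w>0,w,b,4);print(n,o,onz(n,[i[:2] for i in o],.030))
E
```

```text
[(np.float64(192.94803548795943), np.float64(200.06717363751585), np.int32(19)), (np.float64(214.0912408759124), np.float64(193.8199513381995), np.int32(19))] [(np.float64(298.2813559322034), np.float64(195.17033898305084), np.int32(27)), (np.float64(320.26135389888606), np.float64(193.17652099400172), np.int32(26))]
tips z=.037 top [[0.61232792 0.27217337 0.037     ]
 [0.63076887 0.2031438  0.037     ]] scene [[0.63360462 0.19870224 0.037     ]
 [0.61529699 0.26719846 0.037     ]]
top L yaw 16.380201 pt [0.54056394 0.26364824]
top R yaw 8.673811 pt [0.53782547 0.16796759]
scene L yaw 15.629514 pt [0.5594278  0.16725263]
scene R yaw 13.543747 pt [0.5445303  0.25976813]
sill [[0.50271519 0.25330702 0.022     ]
 [0.52751956 0.16348061 0.022     ]] [[0.53315107 0.16247729 0.022     ]
 [0.51131869 0.25147696 0.022     ]]
grille top z.004 [[ 0.66391287 -0.13026177  0.004     ]
 [ 0.68894754 -0.2467385   0.004     ]
 [ 0.5417628  -0.2747761   0.004     ]
 [ 0.51827759 -0.15883121  0.004     ]]
grille scene z.004 [[ 0.54493393 -0.28042734  0.004     ]
 [ 0.52202599 -0.15894524  0.004     ]
 [ 0.66541513 -0.1299324   0.004     ]
 [ 0.6894341  -0.2479199   0.004     ]]
top [(np.float64(343.315649867374), np.float64(217.78249336870027), np.int32(20))] [[ 0.54084614 -0.21226835  0.03      ]]
scene [(np.float64(179.33932217231524), np.float64(157.97876684360963), np.int32(55))] [[ 0.55122656 -0.21460725  0.03      ]]
```

```bash
cat > go.py <<'E'
import sys,numpy as np
from plant import sensors
from scipy.spatial.transform import Rotation as R
def rel(p,yaw):
    o=sensors.get_obs();A=R.from_euler('xyz',o['orientation'],degrees=True);B=R.from_euler('xyz',[180,0,yaw],degrees=True)
    return np.round(A.inv().apply(np.array(p)-o['tool_pos']),4).tolist(),np.round((A.inv()*B).as_rotvec(degrees=True),2).tolist()
if __name__=="__main__":
    a=list(map(float,sys.argv[1:5]));print(rel(a[:3],a[3]))
E
python3 go.py .45 .2 .23 -78.6
python3 - <<'E'
from h import *
# jigger & glass bases, rough
print(onz("top",[(276,198),(274,150),(172,245),(150,175)],0), onz("scene",[(239,192),(228,245)],0))
E
```

```text
([0.3449, 0.323, -0.0038], [0.08, -0.05, 57.0])
[[0.61647458 0.00179135 0.        ]
 [0.78038854 0.0028772  0.        ]
 [0.47106397 0.34761013 0.        ]
 [0.70751612 0.42297562 0.        ]] [[0.63243197 0.00507841 0.        ]
 [0.821349   0.00570481 0.        ]]
```

```bash
python3 -m pendant '[[0,[0.172,0.162,-0.002],[0,0,28.5]],[0,[0.172,0.162,-0.002],[0,0,28.5]],[0,[0.172,0.162,-0.002],[0,0,28.5]],[0,[0.172,0.162,-0.002],[0,0,28.5]],[0,[0.345,0.323,-0.004],[0,0,57]],[0,[0.345,0.323,-0.004],[0,0,57]],[0,[0.345,0.323,-0.004],[0,0,57]],[0,[0.345,0.323,-0.004],[0,0,57]],[0,[0.345,0.323,-0.004],[0,0,57]],[0,[0.345,0.323,-0.004],[0,0,57]]]'; python3 go.py .542 -.216 .12 -78.6
```

```text
clock: 0.93
tool_pos: [0.4265, 0.2488, 0.2301]
orientation: [180.0, 0.0, -78.6]
force: [1.2, 0.9, -0.2]
opening: 0.0438
gripper_force: 0.0
([0.4785, -0.0215, 0.11], [0.0, 0.01, -0.01])
```

```bash
python3 -m pendant '[[0,[0.24,-0.01,0.0],[0,0,0]],[0,[0.24,-0.01,0.0],[0,0,0]],[0,[0.24,-0.01,0.0],[0,0,0]],[0,[0.24,-0.01,0.0],[0,0,0]],[0,[0.24,-0.01,0.0],[0,0,0]],[0,[0.45,-0.02,0.06],[0,0,0]],[0,[0.45,-0.02,0.06],[0,0,0]],[0,[0.45,-0.02,0.06],[0,0,0]],[0,[0.45,-0.02,0.06],[0,0,0]],[0,[0.45,-0.02,0.06],[0,0,0]]]' && python3 -m pendant '[[0,[0.08,0,0.05],[0,0,0]],[0,[0.08,0,0.05],[0,0,0]],[0,[0.08,0,0.05],[0,0,0]],[0,[0.08,0,0.05],[0,0,0]],[0,[0.08,0,0.05],[0,0,0]]]'; python3 go.py .542 -.216 .1 -78.6
python3 - <<'E'
from h import *
t=viewer.snapshot("top");s=viewer.snapshot("scene")
f=lambda i,x,y:cv2.resize(i[y:y+80,x:x+75,::-1],None,fx=5.333,fy=5.333,interpolation=cv2.INTER_CUBIC)
cv2.imwrite("pics/d1.png",np.hstack([f(t,310,160),f(s,145,130)]))
E
```

```text
clock: 1.77
tool_pos: [0.5251, -0.1496, 0.1794]
orientation: [-180.0, 0.0, -78.6]
force: [0.5, 0.1, -0.4]
opening: 0.0437
gripper_force: 0.0
clock: 2.18
tool_pos: [0.5405, -0.2264, 0.1292]
orientation: [179.9, 0.0, -78.7]
force: [0.1, -0.3, 0.1]
opening: 0.0436
gripper_force: 0.0
([-0.0099, -0.0036, 0.0292], [0.11, 0.03, -0.08])
```

View pics/d1.png

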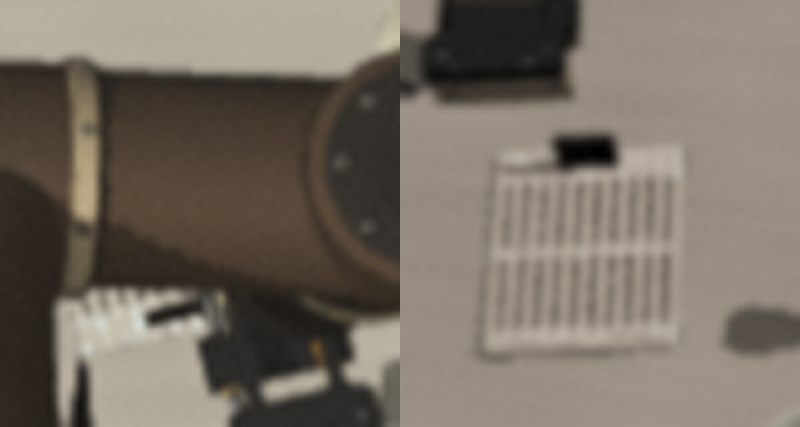

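The scene view shows the grille undisturbed, with its grip at scene px ≈(179,158). The top view is blocked by the arm. Descending now.

```bash
python3 -m pendant '[[0,[-0.01,-0.0036,0.03],[0,0,0]],[0,[-0.01,-0.0036,0.06],[0,0,0]],[0,[-0.01,-0.0036,0.08],[0,0,0]],[0,[-0.01,-0.0036,0.1],[0,0,0]],[0,[-0.01,-0.0036,0.11],[0,0,0]],[0,[-0.01,-0.0036,0.115],[0,0,0]],[0,[-0.01,-0.0036,0.118],[0,0,0]],[0,[-0.01,-0.0036,0.12],[0,0,0]],[0,[-0.01,-0.0036,0.12],[0,0,0]],[0,[-0.01,-0.0036,0.12],[0,0,0]]]'; python3 go.py .542 -.216 .008 -78.6
```

```text
clock: 3.12
tool_pos: [0.5433, -0.2155, 0.011]
orientation: [-179.9, -0.0, -78.6]
force: [-0.4, -0.3, -0.2]
opening: 0.0437
gripper_force: 0.0
([0.0002, 0.0014, 0.003], [-0.09, -0.03, 0.02])
```

```bash
python3 -m pendant '[[0,[0,0.001,0.003],[0,0,0]],[0,[0,0.001,0.003],[0,0,0]],[-1,[0,0.001,0.003],[0,0,0]],[-1,[0,0.001,0.003],[0,0,0]],[-1,[0,0.001,0.003],[0,0,0]],[-1,[0,0.001,0.003],[0,0,0]],[-1,[0,0.001,0.003],[0,0,0]],[-1,[0,0.001,0.003],[0,0,0]],[-1,[0,0.001,0.003],[0,0,0]],[-1,[0,0.001,0.003],[0,0,0]]]';  python3 -m pendant '[[-1,[0,0,0],[0,0,0]],[-1,[0,0,0],[0,0,0]],[-1,[0,0,-0.005],[0,0,0]],[-1,[0,0,-0.01],[0,0,0]],[-1,[0,0,-0.02],[0,0,0]],[-1,[0,0,-0.03],[0,0,0]],[-1,[0,0,-0.03],[0,0,0]]]'
```

```text
clock: 3.95
tool_pos: [0.5417, -0.2157, 0.007]
orientation: [-180.0, -0.0, -78.6]
force: [1.3, -0.2, 0.2]
opening: 0.0097
gripper_force: 30.0
clock: 4.53
tool_pos: [0.5433, -0.2159, 0.0398]
orientation: [-179.8, -0.1, -78.6]
force: [0.7, -0.8, -1.6]
opening: 0.0099
gripper_force: 30.0
```

```bash
python3 -m pendant '[[-1,[0,0,-0.03],[0,0,0]],[-1,[0,0.01,-0.06],[0,0,0]],[-1,[0,0.02,-0.09],[0,0,0]],[-1,[0,0.04,-0.12],[0,0,0]],[-1,[-0.02,0.05,-0.13],[0,0,0]],[-1,[-0.05,0.05,-0.13],[0,0,0]],[-1,[-0.08,0.05,-0.13],[0,0,0]],[-1,[-0.11,0.05,-0.13],[0,0,0]],[-1,[-0.14,0.05,-0.13],[0,0,0]],[-1,[-0.17,0.05,-0.13],[0,0,0]]]'; python3 go.py .482 .1975 .17 -75
```

```text
clock: 5.37
tool_pos: [0.4584, -0.0577, 0.1675]
orientation: [-179.9, 0.0, -78.6]
force: [0.3, -0.3, -2.5]
opening: 0.0097
gripper_force: 30.0
([-0.2456, -0.0736, -0.0024], [-0.06, 0.02, -3.62])
```

```bash
python3 -m pendant '[[-1,[-0.03,-0.01,0],[0,0,0]],[-1,[-0.06,-0.02,0],[0,0,-1]],[-1,[-0.09,-0.03,0],[0,0,-1]],[-1,[-0.12,-0.04,0],[0,0,-2]],[-1,[-0.15,-0.05,0],[0,0,-2]],[-1,[-0.18,-0.055,0],[0,0,-3]],[-1,[-0.21,-0.065,0],[0,0,-3.6]],[-1,[-0.235,-0.07,0],[0,0,-3.6]],[-1,[-0.245,-0.0735,0],[0,0,-3.6]],[-1,[-0.245,-0.0735,0],[0,0,-3.6]]]'; python3 -m pendant '[[-1,[0,0,0.03],[0,0,0]],[-1,[0,0,0.05],[0,0,0]],[-1,[0,0,0.07],[0,0,0]],[-1,[0,0,0.08],[0,0,0]],[-1,[0,0,0.08],[0,0,0]],[-1,[0,0,0.08],[0,0,0]]]'
python3 go.py .482 .1975 .09 -75;python3 - <<'E'
from h import *
t=viewer.snapshot("top");s=viewer.snapshot("scene")
cv2.imwrite("pics/t2.png",t[:,:,::-1]);cv2.imwrite("pics/s2.png",s[:,:,::-1])
f=lambda i,x,y:cv2.resize(i[y:y+100,x:x+90,::-1],None,fx=4.4,fy=4.4,interpolation=cv2.INTER_CUBIC)
cv2.imwrite("pics/d2.png",np.hstack([f(t,165,150),f(s,265,140)]))
E
```

```text
clock: 6.2
tool_pos: [0.4828, 0.1979, 0.1671]
orientation: [-180.0, 0.0, -74.9]
force: [0.7, -0.6, -1.7]
opening: 0.01
gripper_force: 30.0
clock: 6.7
tool_pos: [0.4827, 0.1952, 0.0873]
orientation: [180.0, -0.0, -75.0]
force: [0.0, -0.0, -1.7]
opening: 0.0097
gripper_force: 30.0
([-0.0024, 0.0001, -0.0027], [0.03, -0.03, -0.01])
```

View pics/d2.png

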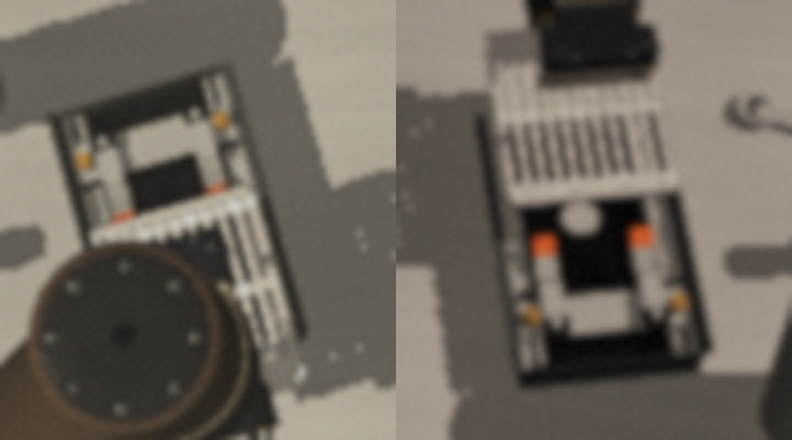

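The top view shows the grille over the tray, with its rear edge at about (186,204)–(223,194), just in front of the orange tips. The scene view shows the rear edge at about (292,185)–(330,183), roughly square to the tray.

Run:
```python
from h import *
t=cv2.imread("pics/t2.png"); s=cv2.imread("pics/s2.png")
u=np.array([np.cos(np.radians(15)),np.sin(np.radians(15))]);v=np.array([-u[1],u[0]])
T=[(165+a/4.4-.5,150+b/4.4-.5) for a,b in((92,237),(255,195))]
S=[(265+(a-396)/4.4-.5,140+b/4.4-.5) for a,b in((680,190),(515,202))]
tip0={"top":[(192.95,200.07),(214.09,193.82)],"scene":[(320.26,193.18),(298.28,195.17)]}
for n,e,z in(("top",T,.086),("scene",S,.082)):
    p=onz(n,e,z)[:,:2];q=onz(n,tip0[n],.037)[:,:2]
    d=p[0]-p[1];print(n,p,"len",np.hypot(*d),"yaw",np.degrees(np.arctan2(-d[0],d[1])),"mid-tipmid along,lat",(p.mean(0)-q.mean(0))@u,(p.mean(0)-q.mean(0))@v)
# sill/tray guide points, scene front & back guide tops in orig images
print("predicted from tool: rear end", np.array([.4827,.1952])+.138*u)
# tray back outer corners at z=.035, top view, and front
print(onz("top",[(165+a/4.4-.5,150+b/4.4-.5) for a,b in((55,115),(228,66),(303,335))],.035))
print(onz("scene",[(265+(a-396)/4.4-.5,140+b/4.4-.5) for a,b in((520,383),(708,352),(480,112))],.035))
print([P[n]['extrinsics'][:3,:3].T@-P[n]['extrinsics'][:3,3] for n in P])
```

```text
top [[0.59523482 0.28843601]
 [0.62202075 0.17153709]] len 0.11992849315455434 yaw 12.905824559942323 mid-tipmid along,lat -0.014461133964329576 -0.004066618036008373
scene [[0.59927026 0.2875395 ]
 [0.62751718 0.17339949]] len 0.11758329071422766 yaw 13.900058618148531 mid-tipmid along,lat -0.011327617479231026 0.00047076175231076716
predicted from tool: rear end [0.61599776 0.23091703]
[[0.6952437  0.32478509 0.035     ]
 [0.72849527 0.1949107  0.035     ]
 [0.52571966 0.14258133 0.035     ]]
[[0.74366469 0.19439915 0.035     ]
 [0.69928173 0.32206382 0.035     ]
 [0.52686766 0.13756092 0.035     ]]
[array([1.2704978 , 0.17895531, 1.19453998]), array([0.38719905, 0.04133199, 1.53756974])]
```

```bash
python3 -m pendant '[[-1,[-0.002,0,0.02],[0,0,0]],[-1,[-0.002,0,0.03],[0,0,0]],[-1,[-0.002,0,0.037],[0,0,0]],[-1,[-0.002,0,0.037],[0,0,0]],[-1,[-0.002,0,0.037],[0,0,0]]]'
python3 - <<'E'
from h import *
t=viewer.snapshot("top");s=viewer.snapshot("scene")
cv2.imwrite("pics/t3.png",t[:,:,::-1]);cv2.imwrite("pics/s3.png",s[:,:,::-1])
f=lambda i,x,y:cv2.resize(i[y:y+80,x:x+70,::-1],None,fx=5.7,fy=5.7,interpolation=cv2.INTER_CUBIC)
cv2.imwrite("pics/d3.png",np.hstack([f(t,170,160),f(s,275,150)]))
print(orange(t[:,:,::-1],(170,160,75,85)),orange(s[:,:,::-1],(275,155,75,80)))
E
```

```text
clock: 7.22
tool_pos: [0.4821, 0.1976, 0.0501]
orientation: [180.0, -0.0, -75.0]
force: [0.4, 0.6, -1.8]
opening: 0.0098
gripper_force: 30.0
[(np.float64(192.9033613445378), np.float64(199.7577030812325), np.int32(16)), (np.float64(214.01404853128992), np.float64(193.54022988505747), np.int32(18))] [(np.float64(298.295652173913), np.float64(195.18577075098815), np.int32(27)), (np.float64(320.2922954725973), np.float64(193.16600476568706), np.int32(27))]
```

View pics/d3.png

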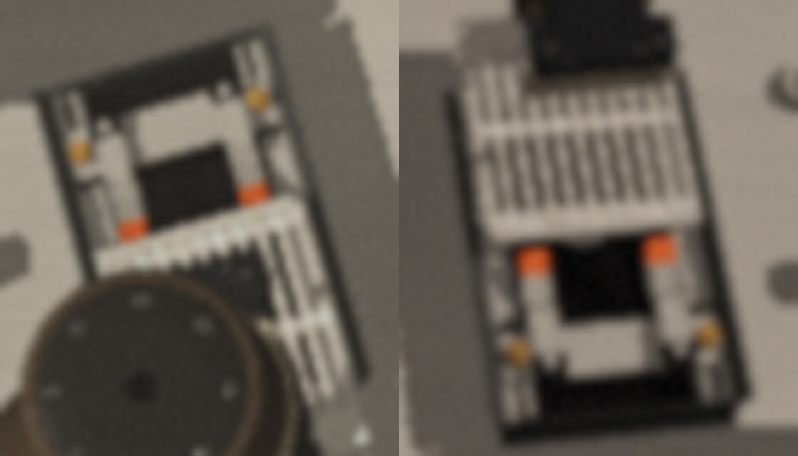

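The top view has the rear edge at crop (97,250)–(302,202), just short of both orange tips, with the right guide close outside the plate. In the scene view it is at (488,238)–(700,222), between the guides and short of the tips.

Run:
```python
from h import *
u=np.array([np.cos(np.radians(15)),np.sin(np.radians(15))]);v=np.array([-u[1],u[0]])
t=cv2.imread("pics/t3.png").astype(float); s=cv2.imread("pics/s3.png").astype(float)
# refine rear edge by steepest vertical gradient near hand line
def refine(im,a,b,sgn):
    g=cv2.GaussianBlur(im.max(2),(0,0),.7);pts=[]
    for x in range(int(min(a[0],b[0]))+3,int(max(a[0],b[0]))-2):
        y0=a[1]+(b[1]-a[1])*(x-a[0])/(b[0]-a[0])
        ys=np.arange(y0-3,y0+3.01,.1);c=np.array([g[int(y),x]*(1-y%1)+g[int(y)+1,x]*(y%1) for y in ys])
        d=sgn*np.gradient(c);k=d.argmax();pts.append((x,ys[k]))
    pts=np.array(pts);f=np.polyfit(pts[:,0],pts[:,1],1)
    r=pts[:,1]-np.polyval(f,pts[:,0]);k=abs(r)<.7;f=np.polyfit(pts[k,0],pts[k,1],1);print("n",k.sum(),len(k))
    return [(p[0],np.polyval(f,p[0])) for p in(a,b)]
T=[(170+a/5.7-.5,160+b/5.7-.5) for a,b in((97,250),(302,202))]
S=[(275+(a-399)/5.7-.5,150+b/5.7-.5) for a,b in((702,222),(487,240))]
tip={"top":[(192.95,200.07),(214.09,193.82)],"scene":[(320.28,193.17),(298.29,195.18)]}
for n,im,e,z,sg in(("top",t,T,.05,1),("scene",s,S,.045,-1)):
    e2=refine(im,*e,sg);print(n,np.round(e,1).tolist(),np.round(e2,1).tolist())
    for k in(e,e2):
        p=onz(n,k,z)[:,:2];q=onz(n,tip[n],.037)[:,:2];d=p[0]-p[1]
        print(n,"len",np.hypot(*d),"yaw",np.degrees(np.arctan2(-d[0],d[1])),"along,lat",(p.mean(0)-q.mean(0))@u,(p.mean(0)-q.mean(0))@v)
```

```text
n 20 31
top [[186.5, 203.4], [222.5, 194.9]] [[186.5, 203.1], [222.5, 193.0]]
top len 0.11868183108172409 yaw 11.613144705961323 along,lat -0.010222532725378606 -0.0022311458563135313
top len 0.12001937505587473 yaw 14.21413572757988 along,lat -0.006784357795328657 -0.003201952284002064
n 24 33
scene [[327.7, 188.4], [289.9, 191.6]] [[327.7, 188.4], [289.9, 191.8]]
scene len 0.12137592461435572 yaw 14.557279303906306 along,lat -0.010786782177635065 -0.0005332943921166414
scene len 0.12151028131372309 yaw 15.005231864951034 along,lat -0.010462217024431222 -0.0005747126502338544
```

```bash
python3 -m pendant '[[-1,[-0.0015,0,0],[0,0,0]],[-1,[-0.0015,0,0.005],[0,0,0]],[-1,[-0.0015,0,0.009],[0,0,0]],[-1,[-0.0015,0,0.012],[0,0,0]],[-1,[-0.0015,0,0.012],[0,0,0]]]';python3 -m pendant '[[-1,[0,0,0.003],[0,0,0]],[-1,[0,0,0.004],[0,0,0]],[-1,[0,0,0.005],[0,0,0]],[-1,[0,0,0.005],[0,0,0]]]';python3 -m pendant '[[-1,[0,0,0.001],[0,0,0]],[-1,[0,0,0.002],[0,0,0]],[-1,[0,0,0.003],[0,0,0]],[-1,[0,0,0.003],[0,0,0]]]'
```

```text
clock: 7.73
tool_pos: [0.4812, 0.1988, 0.0371]
orientation: [179.9, -0.0, -75.0]
force: [-0.7, -0.2, -2.8]
opening: 0.01
gripper_force: 30.0
clock: 8.07
tool_pos: [0.4816, 0.1991, 0.0328]
orientation: [180.0, -0.0, -75.0]
force: [-0.5, 0.4, -1.6]
opening: 0.0095
gripper_force: 30.0
clock: 8.4
tool_pos: [0.4816, 0.1991, 0.0298]
orientation: [180.0, -0.0, -75.0]
force: [-0.3, -0.9, -2.6]
opening: 0.0095
gripper_force: 30.0
```

```bash
python3 -m pendant '[[-1,[0,0,0.0005],[0,0,0]],[-1,[0,0,0.001],[0,0,0]],[-1,[0,0,0.001],[0,0,0]]]';python3 -m pendant '[[-1,[0,0,0.0005],[0,0,0]],[-1,[0,0,0.001],[0,0,0]],[-1,[0,0,0.001],[0,0,0]]]';python3 -c "
from plant import sensors;o=sensors.get_obs();print(o['force'],o['moment'])"
```

```text
clock: 8.65
tool_pos: [0.4817, 0.1992, 0.029]
orientation: [-180.0, 0.0, -75.0]
force: [0.2, 0.8, -0.8]
opening: 0.0102
gripper_force: 30.0
clock: 8.9
tool_pos: [0.4822, 0.1994, 0.0289]
orientation: [-179.9, 0.0, -75.0]
force: [-2.5, -1.1, 7.1]
opening: 0.0099
gripper_force: 30.0
[-2.50689266 -1.06002747  7.10571567] [-0.35394491  0.53922382  0.00519964]
```

```bash
python3 -m pendant '[[-1,[0,0,-0.0005],[0,0,0]],[-1,[0,0,-0.0005],[0,0,0]],[-1,[0,0,-0.0005],[0,0,0]]]'
python3 - <<'E'
from h import *
t=viewer.snapshot("top");s=viewer.snapshot("scene")
cv2.imwrite("pics/t4.png",t[:,:,::-1]);cv2.imwrite("pics/s4.png",s[:,:,::-1])
f=lambda i,x,y:cv2.resize(i[y:y+80,x:x+70,::-1],None,fx=5.7,fy=5.7,interpolation=cv2.INTER_CUBIC)
cv2.imwrite("pics/d4.png",np.hstack([f(t,170,160),f(s,275,150)]))
E
```

```text
clock: 9.15
tool_pos: [0.482, 0.1994, 0.0289]
orientation: [-180.0, 0.0, -75.0]
force: [-2.1, -0.2, 4.9]
opening: 0.0102
gripper_force: 30.0
```

View pics/d4.png

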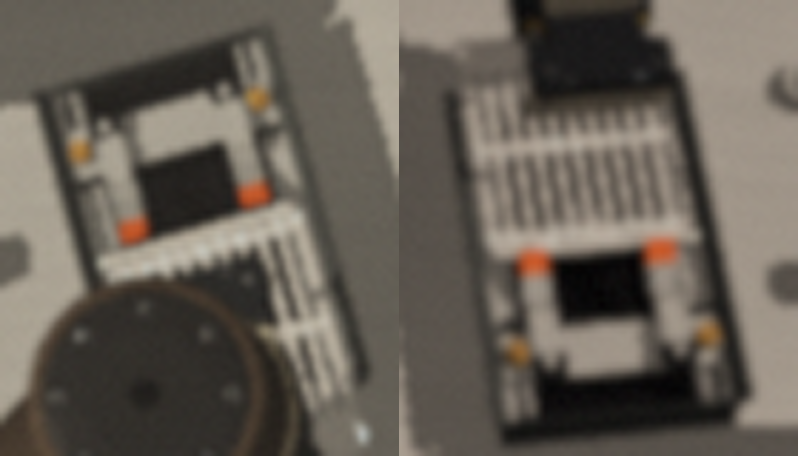

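The plate lies flat between the guides. In the scene view the rear bead is at (490,250)–(700,235), just short of the tips at (535,262) and (660,250). Now I'll slide it back.

```bash
python3 -m pendant '[[-1,[0,-0.001,-0.0003],[0,0,0]],[-1,[0,-0.002,-0.0003],[0,0,0]],[-1,[0,-0.003,-0.0003],[0,0,0]],[-1,[0,-0.004,-0.0003],[0,0,0]],[-1,[0,-0.005,-0.0003],[0,0,0]],[-1,[0,-0.006,-0.0003],[0,0,0]]]';python3 -m pendant '[[-1,[0,-0.001,0],[0,0,0]],[-1,[0,-0.002,0],[0,0,0]],[-1,[0,-0.003,0],[0,0,0]],[-1,[0,-0.004,0],[0,0,0]],[-1,[0,-0.005,0],[0,0,0]],[-1,[0,-0.006,0],[0,0,0]]]'
```

```text
clock: 9.75
tool_pos: [0.4876, 0.2008, 0.0289]
orientation: [-180.0, -0.0, -75.0]
force: [-2.7, -0.0, 6.4]
opening: 0.0097
gripper_force: 30.0
clock: 10.25
tool_pos: [0.4935, 0.2023, 0.029]
orientation: [-180.0, -0.0, -75.0]
force: [-1.6, -0.4, 5.3]
opening: 0.0097
gripper_force: 30.0
```

```bash
python3 -m pendant '[[-1,[0,-0.001,-0.0003],[0,0,0]],[-1,[0,-0.002,-0.0003],[0,0,0]],[-1,[0,-0.003,-0.0003],[0,0,0]],[-1,[0,-0.004,-0.0003],[0,0,0]],[-1,[0,-0.005,-0.0003],[0,0,0]]]';python3 -m pendant '[[-1,[0,-0.001,0],[0,0,0]],[-1,[0,-0.002,0],[0,0,0]],[-1,[0,-0.003,0],[0,0,0]],[-1,[0,-0.004,0],[0,0,0]]]';python3 -m pendant '[[-1,[0,-0.001,0],[0,0,0]],[-1,[0,-0.002,0],[0,0,0]],[-1,[0,-0.003,0],[0,0,0]]]'
```

```text
clock: 10.67
tool_pos: [0.4981, 0.2036, 0.029]
orientation: [180.0, -0.0, -75.0]
force: [-0.9, 0.0, 2.8]
opening: 0.0099
gripper_force: 30.0
clock: 11.0
tool_pos: [0.5013, 0.2042, 0.029]
orientation: [179.9, -0.0, -75.0]
force: [-5.1, -0.9, 6.4]
opening: 0.01
gripper_force: 30.0
clock: 11.25
tool_pos: [0.5038, 0.2046, 0.029]
orientation: [179.9, -0.0, -75.0]
force: [-5.8, -1.2, 7.2]
opening: 0.0097
gripper_force: 30.0
```

```bash
for i in 1; do python3 -m pendant '[[-1,[0,-0.001,0],[0,0,0]],[-1,[0,-0.002,0],[0,0,0]],[-1,[0,-0.002,0],[0,0,0]]]'; done|grep -E "pos|^force";python3 -m pendant '[[-1,[0,-0.001,0],[0,0,0]],[-1,[0,-0.002,0],[0,0,0]],[-1,[0,-0.002,0],[0,0,0]]]'|grep -E "pos|^force"
```

```text
tool_pos: [0.5056, 0.205, 0.029]
force: [-7.0, -1.9, 7.3]
tool_pos: [0.5072, 0.2053, 0.029]
force: [-7.8, -2.6, 8.6]
```

```bash
python3 -m pendant '[[-1,[0,-0.001,0],[0,0,0]],[-1,[0,-0.002,0],[0,0,0]],[-1,[0,-0.002,0],[0,0,0]]]'|grep -E "pos|^force"
```

```text
tool_pos: [0.5087, 0.2056, 0.029]
force: [-8.6, -2.9, 9.6]
```

```bash
python3 -m pendant '[[-1,[0,-0.001,0],[0,0,0]],[-1,[0,-0.002,0],[0,0,0]],[-1,[0,-0.002,0],[0,0,0]]]'|grep -E "pos|^force"; python3 -m pendant '[[-1,[0,-0.001,0],[0,0,0]],[-1,[0,-0.002,0],[0,0,0]],[-1,[0,-0.002,0],[0,0,0]]]'|grep -E "pos|^force"
```

```text
tool_pos: [0.5102, 0.2059, 0.029]
force: [-10.7, -2.4, 11.8]
tool_pos: [0.5129, 0.2067, 0.029]
force: [-5.9, -2.7, 7.1]
```

```bash
python3 -m pendant '[[-1,[0,-0.001,0],[0,0,0]],[-1,[0,-0.002,0],[0,0,0]],[-1,[0,-0.002,0],[0,0,0]]]'|grep -E "pos|^force"
```

```text
tool_pos: [0.5169, 0.2086, 0.029]
force: [0.5, 0.0, -0.7]
```

The clips have snapped: the push dropped from 11 N to about 0. I'll ease on to the stop.

```bash
python3 -m pendant '[[-1,[0,-0.0007,0],[0,0,0]],[-1,[0,-0.0014,0],[0,0,0]],[-1,[0,-0.0014,0],[0,0,0]]]'|grep -E "pos|^force"
```

```text
tool_pos: [0.5183, 0.2091, 0.029]
force: [1.7, -0.0, -0.6]
```

```bash
python3 -m pendant '[[-1,[0,-0.0007,0],[0,0,0]],[-1,[0,-0.0014,0],[0,0,0]],[-1,[0,-0.0014,0],[0,0,0]]]'|grep -E "pos|^force"
```

```text
tool_pos: [0.5194, 0.2094, 0.029]
force: [2.9, -0.3, -1.7]
```

```bash
python3 -m pendant '[[-1,[0,-0.0007,0],[0,0,0]],[-1,[0,-0.0014,0],[0,0,0]],[-1,[0,-0.0014,0],[0,0,0]]]'|grep -E "pos|^force"
```

```text
tool_pos: [0.5201, 0.2094, 0.029]
force: [-2.6, 0.3, 1.0]
```

```bash
python3 -m pendant '[[-1,[0,-0.0007,0],[0,0,0]],[-1,[0,-0.0014,0],[0,0,0]],[-1,[0,-0.0014,0],[0,0,0]]]'|grep -E "pos|^force"
```

```text
tool_pos: [0.5214, 0.2096, 0.029]
force: [-4.3, -0.8, 2.6]
```

```bash
python3 -m pendant '[[-1,[0,-0.0007,0],[0,0,0]],[-1,[0,-0.0014,0],[0,0,0]],[-1,[0,-0.0014,0],[0,0,0]]]'|grep -E "pos|^force"
```

```text
tool_pos: [0.5215, 0.2095, 0.029]
force: [-9.6, -0.7, 7.8]
```

```bash
python3 -m pendant '[[-1,[0,-0.0005,0],[0,0,0]],[-1,[0,-0.001,0],[0,0,0]],[-1,[0,-0.001,0],[0,0,0]]]'|grep -E "pos|^force"
```

```text
tool_pos: [0.5215, 0.2095, 0.029]
force: [-14.7, -0.3, 11.3]
```

The force is now rising steeply with no movement, so the grille is home. I'll relax the push, release, lift clear and look.

```bash
python3 -m pendant '[[-1,[0,0.001,-0.0002],[0,0,0]],[-1,[0,0.0022,-0.0005],[0,0,0]],[-1,[0,0.0022,-0.0005],[0,0,0]],[-0.5,[0,0.0022,-0.0005],[0,0,0]],[-0.5,[0,0.0022,-0.0005],[0,0,0]],[-0.5,[0,0.0022,-0.0005],[0,0,0]],[-0.5,[0,0.0022,-0.0005],[0,0,0]]]'; python3 -m pendant '[[-0.5,[0,0.002,-0.01],[0,0,0]],[-0.5,[0,0.002,-0.03],[0,0,0]],[-0.5,[0,0.002,-0.06],[0,0,0]],[-0.5,[0,0.002,-0.09],[0,0,0]],[-0.5,[0,0.002,-0.12],[0,0,0]],[-0.5,[0,0.002,-0.15],[0,0,0]],[-0.5,[0.04,0.0,-0.16],[0,0,0]],[-0.5,[0.08,0,-0.16],[0,0,0]],[-0.5,[0.12,0,-0.16],[0,0,0]],[-0.5,[0.16,0,-0.16],[0,0,0]]]'; python3 -m pendant '[[-0.5,[0.04,0,0],[0,0,0]],[-0.5,[0.08,0,0],[0,0,0]],[-0.5,[0.12,0,0],[0,0,0]],[-0.5,[0.12,0,0],[0,0,0]]]'
python3 - <<'E'
from h import *
t=viewer.snapshot("top");s=viewer.snapshot("scene")
cv2.imwrite("pics/t5.png",t[:,:,::-1]);cv2.imwrite("pics/s5.png",s[:,:,::-1])
f=lambda i,x,y:cv2.resize(i[y:y+80,x:x+70,::-1],None,fx=5.7,fy=5.7,interpolation=cv2.INTER_CUBIC)
cv2.imwrite("pics/d5.png",np.hstack([f(t,170,160),f(s,275,150)]))
print(orange(t[:,:,::-1],(170,160,75,85)),orange(s[:,:,::-1],(275,155,75,80)))
E
```

```text
clock: 14.83
tool_pos: [0.5227, 0.2104, 0.0298]
orientation: [-179.9, 0.0, -75.0]
force: [-0.3, 0.1, 0.3]
opening: 0.0215
gripper_force: 0.0
clock: 15.67
tool_pos: [0.5638, 0.0542, 0.1912]
orientation: [-179.9, 0.0, -74.9]
force: [0.8, 0.1, -0.2]
opening: 0.0219
gripper_force: 0.0
clock: 16.0
tool_pos: [0.5953, -0.0661, 0.1903]
orientation: [-180.0, -0.1, -75.2]
force: [1.2, 0.5, 0.2]
opening: 0.0218
gripper_force: 0.0
[] [(np.float64(298.14731182795697), np.float64(195.14086021505378), np.int32(22)), (np.float64(320.4475138121547), np.float64(193.07642725598527), np.int32(26))]
```

View pics/d5.png

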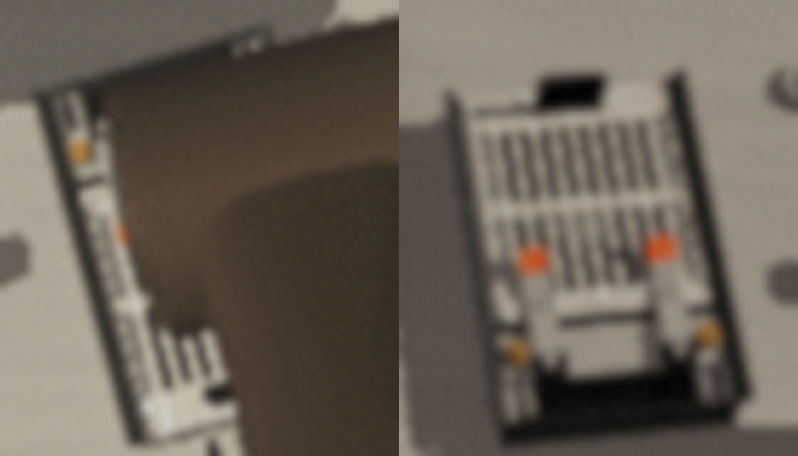

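The scene view shows the grille seated between the guides. The bead is at crop ≈(600,302) against the rail, both orange tips lie over the plate at (535,260) and (660,248), and the grip is free. I'll do a quick check of the rim-to-tip distance, which should be 36 mm when home.

Run:
```python
from h import *
u=np.array([np.cos(np.radians(15)),np.sin(np.radians(15))])
q=onz("scene",[(320.4,193.1),(298.2,195.1)],.038)[:,:2].mean(0)
for v in(294,302,310): print(v,(onz("scene",[(275+(602-399)/5.7-.5,150+v/5.7-.5)],.029)[0,:2]-q)@u)
g=cv2.imread("pics/s5.png").max(2);print(g[196:216,309:313].mean(1).round())
```

```text
294 0.020475790226552427
302 0.02543945331154558
310 0.030384997943109112
[113. 111. 110. 124. 152. 172. 173. 162. 134.  94.  98. 134. 149. 152.
 152. 153. 152. 150. 136. 100.]
```

Run:
```python
from h import *
s=cv2.imread("pics/s5.png").max(2).astype(float);w=np.clip(70-s,0,None)
o=blobs(w>0,w,(298,160,16,11),4);print(o)
for i in o: print(onz("scene",[i[:2]],.052)[0]-[.0095,.001,0])
```

```text
[(np.float64(304.5470265710671), np.float64(165.87768873892873), np.int32(56))]
[0.52092387 0.20527355 0.052     ]
```

```bash
python3 -c "
from plant import workorder;print(workorder.close_job())"
```

```text
the job is handed in; nothing more can be done
None
```

The grille is refitted and the job handed in at about 16 s: the clips snapped over the rolled edge at roughly 11 N, I pushed it against the back stop to about 15 N, and after release the camera showed it hadn't sprung back.

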